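# Charge the pen-flush pump

### The job

Charge the pen-flushing pump: push its vent lever over to the back until it is shut, then pump the spring plunger with full strokes until the indicator pin beside it stands fully out, and let the plunger come back up. Push with the fingers alone, not with the hand or arm; do not touch the indicator pin, and leave the bottles, pen and other things round the pump where they are.

Things in the scene. Friction and masses are not known exactly. Their poses are not given: they have to be found in the camera images.
- pump: charging pump of a pen-flush unit, fixed (lengths in mm): grey base plate 120 (x) by 220 (y), top 14 above the table; on it in a row an aluminium barrel with a spring plunger (y = -60), an aluminium block 42x44x66 with the indicator pin (y = +15) and a dark bracket with the vent lever (y = +85), all at x = 0. Origin: centre of the plate's underside, on the table; z up, x from front to back, y to the left
- plunger_top (a point): centre of the flat top of the plunger's round black button (52 mm wide, 10 thick); 135 mm above the table when up, 109 when fully down. The button moves straight down only
- plunger (a joint): m pressed down: 0 up, 0.026 at the bottom stop. Spring: about 3 N at the top, 8 N at the bottom (plus up to 1 N to drive the pin); let go, it returns in under half a second. With the vent shut, each full stroke (nearly to the stop, then right back up) raises the pin by about 6 mm (the first maybe less); half strokes do not add up. With the vent open, strokes do nothing
- indicator (a joint): how far the steel indicator pin stands out of its block, m: 0 in, 0.030 fully out. It stays where it is between strokes. It starts somewhere from 0 to 0.014, so that 3 to 5 full strokes are needed. Extra strokes after that do no harm
- pin_top (a point): top of the round steel head of the indicator pin, 14 mm wide, 5 thick, on a 9 mm stem; the centre of its top face, 90 mm above the table when in, 120 when fully out; it moves straight up
- lever_ball (a point): centre of the black ball (20 mm wide) at the top of the vent lever, 60 mm from its hinge, which runs along the pump's y axis 50 mm above the table over x = 0. Ball about 103 mm above the table at either end of its swing and 110 in the middle
- vent_lever (a joint): angle of the vent lever, rad: 0 open, leaning 0.5 rad to the front (-x of the pump); 1.0 shut, at its stop, leaning 0.5 rad to the back (+x). Starts between 0 and 0.2. It has light friction (about 1 N at the ball) and stays where it is left
- by_ink_bottle_1: bystander, loose: small square ink bottle with black screw cap, 35x35x50 mm; origin at the centre of its underside
- by_loupe: bystander, loose: black conical eye loupe, 36 wide and 34 high, in mm; origin at the centre of its underside
- by_nib_tin: bystander, loose: dark green round tin, 50 wide and 26 high, in mm; origin at the centre of its underside
- by_pen_gift: bystander, loose: black fountain pen lying flat, 20x145x16 mm; origin at the centre of its underside
- by_vial_2: bystander, loose: small round vial with dark cap, 25 wide and 50 high, in mm; origin at the centre of its underside
- by_bulb_blower: bystander, loose: rubber bulb blower standing nozzle up, 50 wide and 104 high, in mm; origin at the centre of its underside

How it is judged (in metres and radians):
On the way, in this order (a step that is already met when the one before it is completed fails the run):
1. the vent lever is shut, with the pin not yet out (value of joint vent_lever above 0.85 rad and value of joint indicator below 0.02 m), for 0.1 s.
2. the indicator pin is fully out (value of joint indicator above 0.0275 m and value of joint vent_lever above 0.85 rad), for 0.2 s.
At the end, for the whole second after the job is handed in: the vent lever is shut (over 0.85 rad), the pin stands at least 27.5 mm out, the plunger is back up (within 3 mm), and no bystander has moved by more than 15 mm (all of step 2 and value of joint plunger below 0.003 m and distance of each of by_ink_bottle_1, by_loupe, by_nib_tin, by_pen_gift, by_vial_2, by_bulb_blower from where it was at the start of the episode below 0.015 m); the robot touches nothing.
It fails at once if the indicator pin is touched by the robot (contact force between any of the fingers, the arm and indicator above 1 N).
It fails at once if the lever or plunger is pushed with the hand or arm instead of the fingers (contact force between the arm and plunger above 3 N or contact force between the arm and vent_lever above 3 N).
It fails at once if a bystander is shoved or lifted (distance of any of by_ink_bottle_1, by_loupe, by_nib_tin, by_pen_gift, by_vial_2, by_bulb_blower from where it was at the start of the episode above 0.02 m).
It also fails if it takes over 51 s, if anything falls off the work surface, if the arm or the gripper's body presses on something with over 40 N, if the wrist force passes 120 N, or if a joint passes its speed limit or range.

### The arm

A 6-joint arm with a two-finger parallel gripper is mounted at the origin on a cart in front of the work surface, level with it; the furniture and walls round the work are solid. World frame = base frame: x ahead of the robot, y to its left, z up, the work surface at z = 0. Lengths are in mm, angles in rad, forces in N, time in s.
With the tool pointing down it reaches from about 300 to 850 mm from the base axis. Payload 4.2 kg.
Tool frame: the origin (TCP) lies at the very end of the fingers, on their centre line; the grasp point (between the pads) lies 19 mm behind it; z points along the fingers, y is the line along which they close (so a half turn about z gives the same grasp; the last joint's range is limited). The gripper opens to 91 mm and grips with 3 to 60 N. Pads are 32 mm wide; open, the fingers measure 118 mm over their backs; the gripper's body (76 mm by 178 mm) begins 60 mm behind the grasp point.
Start: joints at [-1.169, 0.32, 1.565, -0, 1.257, -0.02], TCP at [235.412, -524.618, 213.976] pointing down, gripper open.
Joint ranges: [-3.11, 3.11], [-0.84, 2.01], [0.21, 2.61], [-1.34, 4.49], [0.05, 2.63], [-2.56, 2.56]. Speed limits (rad/s): [2.57, 2.57, 3.14, 3.14, 3.14, 3.14].

### API

Orientations are given as a 3x3 rotation matrix whose columns are the frame's x, y, z axes.
In Python, from rig import robot gives the robot as it stands.
- The arm moves only by the tool carry_out, never from a script. Its arguments are lists of equal length, an entry for each row: "offset": the shift along the tool's x, y, z in cm, a list of three; "roll": the turn about the tool's z in rad; "claw": the opening, from 0 (shut) to 1 (fully open). A call has 1 to 8 rows; each row shifts and turns the commanded pose from where the row before left it, along the tool's axes as they then stand; what a row does not reach is not made up. A row lasts 1/8 s, in which the tool goes at most 62.5 mm and 10.7 degrees, less where a joint would pass 70% of its speed; a pose out of reach is approached as far as the arm can. A call with a gripper value outside its range is refused whole. The fingers move at their own pace and stop on an object; "squeeze" is the grip in N (left out, the last holds). Time passes only in rows, so rows that do not move let the fingers close. It gives the time, the measured TCP pose, the force, the opening and the grip force at its end, in the units of the state.
- robot.observe(): the state, without advancing time (a new reading comes with each control period).
- robot.grab_frame(name): name is "scene" or "top"; returns the picture (384x512x3 uint8, red, green, blue); there is no depth.
- robot.calibration(name): a dict with "camera_matrix" (3x3 intrinsics, pixels), "k1" (the pictures are not rectified: a ray, as slopes to the right and down, at radius r is drawn at 1 + k1 r^2 times it, then the intrinsics apply), "R" (3x3) and "t" (3): a world point X has camera coordinates R X + t. Camera axes: x right, y down, z forward; pixel columns grow to the right and rows downward; lengths in mm; the calibration is good to about 2 mm. A picture is of the moment at which its call begins. calibration takes no time and is no camera call.
- robot.sign_off(): hands the job in; it is judged then, once.
The state is a dict: "clock": time; "joint_pos": joint angles; "qd": joint speeds; "joint_efforts": joint torques, N m; "position": TCP position; "tool_rot": TCP orientation; "force": force on the tool from outside, world axes, zero at the start; "ft_torque": the same for the moment, N m; "width": finger opening in mm; "finger_force": force on a finger pad.
Only numpy, scipy, OpenCV 4.12 (cv2) and the standard library are available. Lean on these libraries where they do the work, as an engineer would, in place of code of your own. Each camera call takes 0.05 s, during which the arm holds its last target. There are 200 camera calls.

## Working session

There is one attempt and no reset: what is moved stays moved. The work goes in short steps, Python scripts to look and compute and a tool call to move; the robot and the scene stay as the last step left them, time stands still between calls to the robot, and variables do not carry over. Pictures are saved under pics/ and viewed, at most 10 in all, crops included, and the job is handed in when it is done.

Besides the shell and the picture viewer there is one more tool, called after "Call:" as a command line: name --pt "numbers of a row" for each row, then --argument value for the rest. carry_out: Moves the arm, as the interface text tells. Its arguments: {"type":"object","properties":{"offset":{"type":"array","items":{"type":"array","items":{"type":"number"}}},"roll":{"type":"array","items":{"type":"number"}},"claw":{"type":"array","items":{"type":"number"}},"squeeze":{"type":"number"}},"required":["offset","roll","claw"]}

```bash
mkdir -p pics
python3 - <<'E'
from rig import robot
import cv2
for n in("scene","top"):
    cv2.imwrite(f"pics/{n}0.png",cv2.resize(robot.grab_frame(n)[:,:,::-1],(800,600),interpolation=cv2.INTER_CUBIC))
    c=robot.calibration(n);print(n,c)
s=robot.observe();print(s)
E
```

```text
scene {'camera_matrix': array([[387.00039051,   0.        , 254.08891012],
       [  0.        , 387.00039051, 192.62683243],
       [  0.        ,   0.        ,   1.        ]]), 'k1': -0.020990663563874516, 'R': array([[-0.84627554, -0.53227697, -0.02233684],
       [-0.2286951 ,  0.40083481, -0.88714711],
       [ 0.48116136, -0.74566258, -0.46094584]]), 't': array([357.46214558, 291.39777428, 475.71489568])}
top {'camera_matrix': array([[373.66587651,   0.        , 256.72947805],
       [  0.        , 373.66587651, 189.6535822 ],
       [  0.        ,   0.        ,   1.        ]]), 'k1': 0.0007763768396690298, 'R': array([[-0.02261597, -0.99973971,  0.00300649],
       [-0.99788367,  0.0223904 , -0.06104788],
       [ 0.06096468, -0.00438078, -0.99813031]]), 't': array([-165.5514801 ,  577.75887798, 1017.75441032])}
{'clock': 0.1, 'joint_pos': array([-1.16900281e+00,  3.20252415e-01,  1.56556012e+00,  1.58050613e-05,
        1.25740533e+00, -2.00162145e-02]), 'qd': array([-0.00159076, -0.00305831, -0.0035545 , -0.00184317, -0.00029219,
        0.0006871 ]), 'joint_efforts': array([ 8.83644625e-04, -4.13334167e+01, -2.32509595e+01,  7.28442008e-02,
        4.21975425e-02, -5.04509296e-05]), 'position': array([ 235.23054663, -524.18281802,  213.18912082]), 'tool_rot': array([[ 9.12351522e-01,  4.09407270e-01, -6.21729198e-04],
       [ 4.09407740e-01, -9.12350288e-01,  1.50165221e-03],
       [ 4.75525202e-05, -1.62457543e-03, -9.99998679e-01]]), 'force': array([ 0.57121873, -0.54616057, -0.05107985]), 'ft_torque': array([-0.01031703, -0.01311031,  0.01098693]), 'finger_force': 0.0, 'width': 91.45148344072788}
```

View pics/scene0.png

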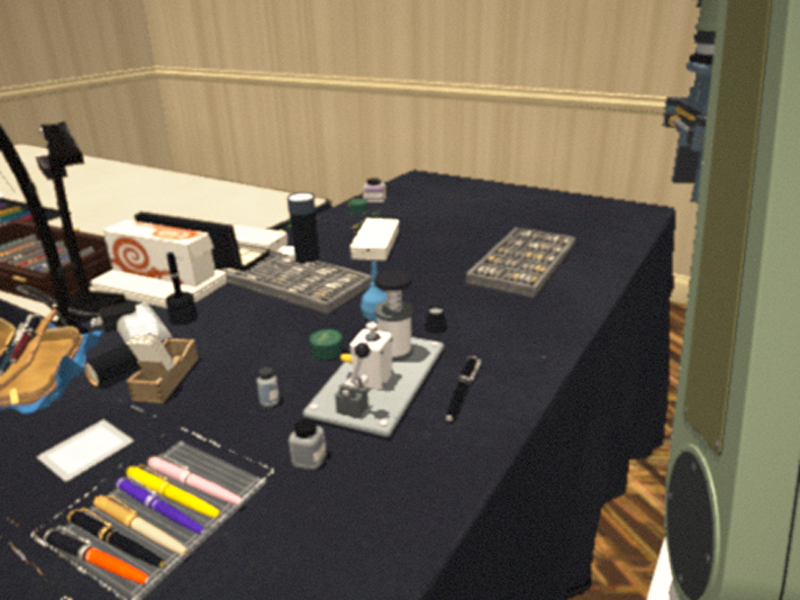

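View pics/top0.png

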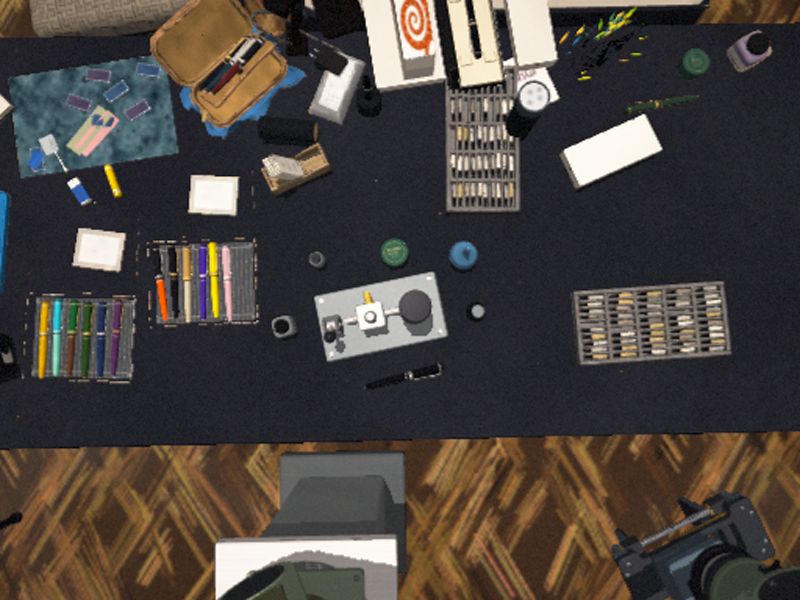

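The scene view shows the pump around (370,370), with the lever nearest the camera. In the top view the pump is at about (380,317), with the button at (415,307), the pin block at (370,317) and the lever at (333,325). I'll enlarge both.

```bash
cat > h.py <<'E'
from rig import robot
import cv2, numpy as np
def crop(n,x0,y0,w,h,s,out):
    im=robot.grab_frame(n)[y0:y0+h,x0:x0+w,::-1]
    cv2.imwrite("pics/"+out,cv2.resize(im,None,fx=s,fy=s,interpolation=cv2.INTER_CUBIC))
def dist(c):  # the k1 model is OpenCV's
    return np.array([c["k1"],0,0,0,0])
def proj(n,P):
    c=robot.calibration(n)
    return cv2.projectPoints(np.float64(P).reshape(-1,1,3),cv2.Rodrigues(c["R"])[0],c["t"],c["camera_matrix"],dist(c))[0].reshape(-1,2)
def at_z(n,uv,z):
    c=robot.calibration(n)
    p=cv2.undistortPoints(np.float64(uv).reshape(-1,1,2),c["camera_matrix"],dist(c)).reshape(-1,2)
    d=np.c_[p,np.ones(len(p))]@c["R"]; o=-c["R"].T@c["t"]
    return o+d*((np.broadcast_to(z,len(p))-o[2])/d[:,2])[:,None]
E
python3 -c "
from h import *
crop('top',192,166,100,75,8,'topc.png')
crop('scene',190,160,110,120,5,'scenec.png')"
```

```text
(no output)
```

View pics/topc.png

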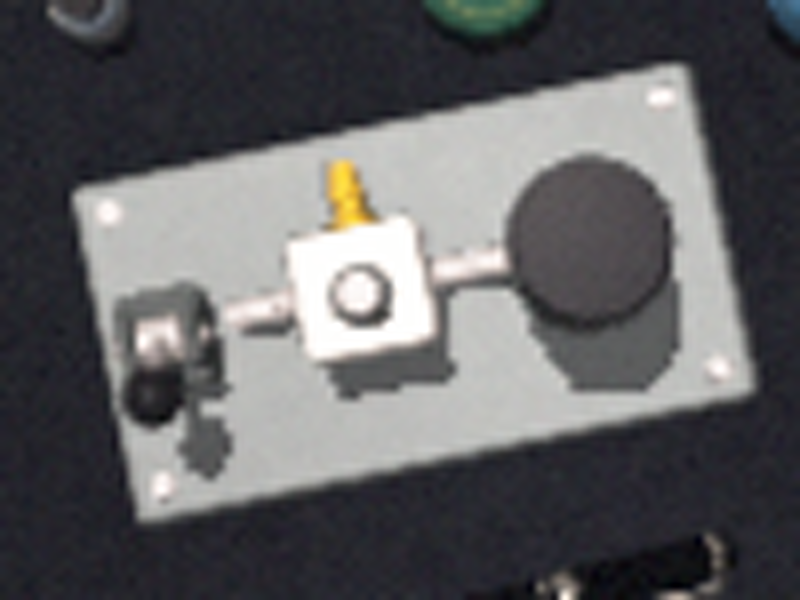

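View pics/scenec.png

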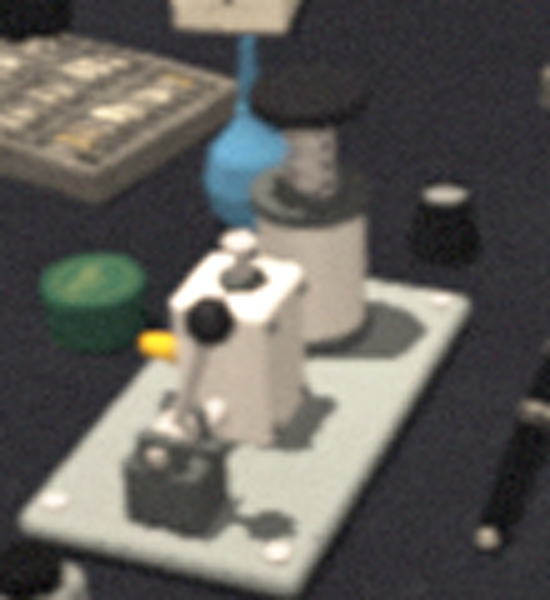

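In the top crop, the plate corners are at (74,190), (688,64), (757,392) and (140,522). The button centre is at (589,241), the ball at (153,396) and the pin head at (359,292). The scene crop has the ball at (210,320) and the pin head at (238,243).

Run:
```python
from h import *
px=lambda a:(np.array(a)+0.5)/8-0.5+[192,166]
C=at_z('top',px([(74,190),(688,64),(757,392),(140,522)]),14)[:,:2]
L=np.array([(60,110),(60,-110),(-60,-110),(-60,110)],float)
print("sides",[np.linalg.norm(C[i]-C[i-1]).round(1) for i in range(4)])
c=C.mean(0); a=np.angle(((C-c)@[1,1j]*np.conj(L@[1,1j])).sum())
R=np.array([[np.cos(a),-np.sin(a)],[np.sin(a),np.cos(a)]])
print("plate",c,a)
W=lambda x,y:R@[x,y]+c
for n,uv,z,l in(("btn",(589,241),135,(0,-60)),("ball",(153,396),104,(-28,85)),("pin",(359,292),97,(0,15))):
    p=at_z('top',px(uv),z)[0,:2]; print(n,p.round(1),"expected",W(*l).round(1),"local",(R.T@(p-c)).round(1))
sp=(np.array([(210,320),(238,243)])+.5)/5-.5+[190,160]
for z in(100,104,108): q=at_z('scene',sp[:1],z)[0];print("ball scene",z,q.round(1),R.T@(q[:2]-c))
for z in(90,94,98,102):
    q=at_z('scene',sp[1:],z)[0];print("pin scene",z,R.T@(q[:2]-c))
full=lambda a:(np.array(a)+.5)*.64-.5
for n,uv,z in(("ink",(284,325),50),("loupe",(477,311),34),("tin",(395,252),26),("pen",(404,376),14),("vial",(316,259),50),("blow",(463,256),60)):
    p=at_z('top',full([uv]),z)[0,:2];print(n,p.round(),(R.T@(p-c)).round())
print(robot.observe()["clock"])
```

```text
sides [np.float64(117.3), np.float64(218.1), np.float64(116.5), np.float64(218.0)]
plate [ 540.67146283 -140.92104363] 0.182272387176572
btn [ 551.4 -198.4] expected [ 551.5 -199.9] local [  0.2 -58.5]
ball [506.9 -60.3] expected [497.7 -62.4] local [-18.6  85.4]
pin [ 538.5 -125.6] expected [ 538.  -126.2] local [ 0.6 15.4]
ball scene 100 [512.5 -68.1 100. ] [-14.50327579  76.75424065]
ball scene 104 [508.6 -62.9 104. ] [-17.36626625  82.51415646]
ball scene 108 [504.8 -57.8 108. ] [-20.22925671  88.27407226]
pin scene 90 [6.75349336 3.99795401]
pin scene 94 [ 3.74800522 10.3476629 ]
pin scene 98 [ 0.74251708 16.69737179]
pin scene 102 [-2.26297106 23.04708068]
ink [528.  24.] [ 17. 164.]
loupe [ 545. -310.] [ -27. -167.]
tin [ 653. -169.] [105. -48.]
pen [ 434. -180.] [-112.  -19.]
vial [640. -33.] [118.  89.]
blow [ 638. -285.] [  70. -160.]
0.2
```

Call:
carry_out --pt "0 0 0" --pt "0 0 0" --pt "3.4 -4.5 0" --pt "3.4 -4.5 0" --pt "3.4 -4.5 0" --pt "3.4 -4.5 0" --pt "3.4 -4.5 0" --pt "3.4 -4.5 0" --roll '[0.12,0.12,0,0,0,0,0,0]' --claw '[0,0,0,0,0,0,0,0]' --squeeze 10

```text
clock: 1.2
position: [387.8, -220.5, 214.0]
tool_rot: [[0.984, 0.18, 0.0], [0.18, -0.984, -0.0], [0.0, 0.0, -1.0]]
force: [1.2, -0.2, -0.0]
width: 14.4
finger_force: 0.0
```

Call:
carry_out --pt "3.4 -4.5 0" --pt "3.4 -4.5 0" --pt "3.4 -4.5 0" --pt "0 0 0" --pt "0 0 0" --roll '[0,0,0,0,0]' --claw '[0,0,0,0,0]'

```text
clock: 1.82
position: [462.7, -71.2, 213.7]
tool_rot: [[0.983, 0.181, -0.001], [0.181, -0.983, -0.001], [-0.001, 0.0, -1.0]]
force: [-0.4, -0.6, -0.4]
width: 0.4
finger_force: 0.0
```

Call:
carry_out --pt "0 -0.2 4" --pt "0 0 4" --pt "0 0 3.7" --pt "0 0 0" --pt "0 0 0" --roll '[0,0,0,0,0]' --claw '[0,0,0,0,0]'

```text
clock: 2.45
position: [463.5, -70.1, 98.2]
tool_rot: [[0.984, 0.179, 0.002], [0.179, -0.984, -0.001], [0.002, 0.001, -1.0]]
force: [0.6, 0.4, -0.3]
width: 0.4
finger_force: 0.0
```

```bash
python3 -c "
from h import *
crop('scene',190,160,110,110,5,'scene2.png')"
```

```text
(no output)
```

View pics/scene2.png

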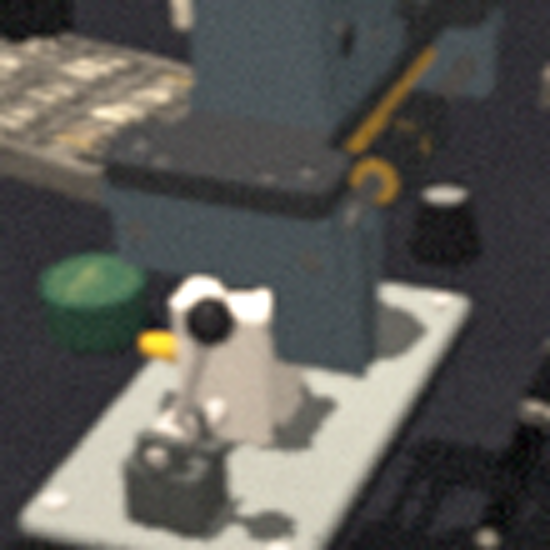

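The gripper comes down in front of the ball, on the right of the view, with its lower end at about (325,360). The ball is at (210,320), still untouched. I'll check this by projection.

Run:
```python
from h import *
s=robot.observe();p=s["position"];R=s["tool_rot"];print(p,s["clock"])
P=[p+R@np.array(v,float) for v in((0,0,0),(16,-13,0),(16,13,0),(-16,-13,0),(0,0,-79),(38,-89,-79),(-38,-89,-79),(38,89,-79),(-38,89,-79))]
print(((proj('scene',P)-[190,160]+.5)*5-.5).round())
```

```text
[463.92790813 -69.95377679  98.56821143] 2.5
[[322. 357.]
 [268. 367.]
 [295. 330.]
 [350. 384.]
 [318. 165.]
 [100. 269.]
 [324. 313.]
 [312.  50.]
 [499.  77.]]
```

Call:
carry_out --pt "1.0 0 0.3" --pt "1.2 0 0" --pt "1.2 0 0" --pt "1.0 0 0" --pt "0.8 0 0" --pt "0.6 0 0" --pt "0.4 0 0" --pt "0 0 0" --roll '[0,0,0,0,0,0,0,0]' --claw '[0,0,0,0,0,0,0,0]'

```text
clock: 3.5
position: [523.9, -57.7, 93.8]
tool_rot: [[0.984, 0.181, 0.0], [0.181, -0.984, 0.0], [0.0, -0.0, -1.0]]
force: [0.2, 0.7, -0.3]
width: 0.6
finger_force: 0.3
```

Call:
carry_out --pt "0.2 0 0" --pt "0.2 0 0" --pt "0.2 0 0" --pt "0 0 0" --roll '[0,0,0,0]' --claw '[0,0,0,0]'

```text
clock: 4.0
position: [529.1, -56.7, 93.8]
tool_rot: [[0.984, 0.181, -0.001], [0.181, -0.984, -0.0], [-0.001, -0.0, -1.0]]
force: [-2.6, 0.2, -0.2]
width: 0.3
finger_force: 1.6
```

Call:
carry_out --pt "0.2 0 0" --pt "0.2 0 0" --pt "0 0 0" --roll '[0,0,0]' --claw '[0,0,0]'

```text
clock: 4.38
position: [529.7, -56.5, 93.5]
tool_rot: [[0.983, 0.181, -0.009], [0.181, -0.983, -0.001], [-0.009, -0.001, -1.0]]
force: [-10.5, -1.8, 4.5]
width: 0.6
finger_force: 5.0
```

Call:
carry_out --pt "-1.5 0 0" --pt "-1.0 0 0" --pt "0 0 -4" --pt "0 0 -4" --pt "0.4 4.8 0" --pt "0.4 4.8 0" --pt "0.4 4.7 0" --pt "0 0 0" --roll '[0,0,0,0,0,0,0,0]' --claw '[0,0,0,0,0,0,0,0]'

```text
clock: 5.38
position: [547.7, -201.9, 174.0]
tool_rot: [[0.984, 0.177, 0.003], [0.177, -0.984, -0.001], [0.002, 0.002, -1.0]]
force: [-0.2, 0.8, -0.6]
width: 0.4
finger_force: 0.0
```

```bash
python3 -c "
from h import *
print(robot.observe()['position'],robot.observe()['force'])
crop('scene',190,160,110,110,5,'scene3.png')"
```

```text
[ 547.72927683 -201.94441102  174.0466459 ] [-0.21028417  0.83552426 -0.60051933]
```

View pics/scene3.png

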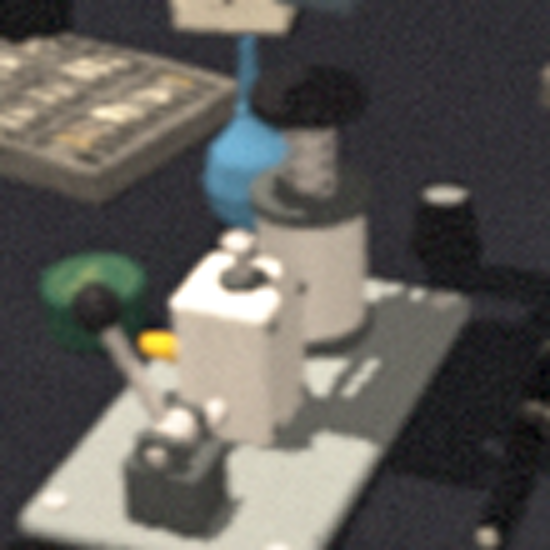

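The ball is now at (97,307), leaning to the back, so the lever looks shut. The pin is untouched at (238,243). Next is the first pump stroke.

Call:
carry_out --pt "0.3 -0.3 1.5" --pt "0 0 1.5" --pt "0 0 1.5" --pt "0 0 1.3" --pt "0 0 0.9" --pt "0 0 0" --pt "0 0 0" --roll '[0,0,0,0,0,0,0]' --claw '[0,0,0,0,0,0,0]'

```text
clock: 6.3
position: [548.7, -194.2, 109.2]
tool_rot: [[0.983, 0.181, 0.0], [0.181, -0.983, 0.001], [0.001, -0.001, -1.0]]
force: [-4.9, 4.1, 17.8]
width: 0.3
finger_force: 8.9
```

Call:
carry_out --pt "0 0 -1.8" --pt "0 0 -1.8" --pt "0 0 0" --pt "0 0 0" --pt "0 0 1.2" --pt "0 0 1.2" --pt "0 0 1.2" --pt "0 0 0" --roll '[0,0,0,0,0,0,0,0]' --claw '[0,0,0,0,0,0,0,0]'

```text
clock: 7.3
position: [549.6, -195.6, 109.2]
tool_rot: [[0.984, 0.181, 0.002], [0.181, -0.984, -0.001], [0.002, 0.001, -1.0]]
force: [-3.6, 1.8, 20.1]
width: 0.6
finger_force: 9.6
```

Call:
carry_out --pt "0 0 -1.8" --pt "0 0 -1.8" --pt "0 0 0" --pt "0 0 0" --pt "0 0 1.2" --pt "0 0 1.2" --pt "0 0 1.2" --pt "0 0 0" --roll '[0,0,0,0,0,0,0,0]' --claw '[0,0,0,0,0,0,0,0]'

```text
clock: 8.3
position: [549.3, -195.6, 109.2]
tool_rot: [[0.984, 0.181, 0.002], [0.181, -0.984, -0.001], [0.001, 0.001, -1.0]]
force: [-4.3, 2.2, 18.6]
width: 0.4
finger_force: 9.7
```

Call:
carry_out --pt "0 0 -1.8" --pt "0 0 -1.8" --pt "0 0 0" --pt "0 0 0" --pt "0 0 1.2" --pt "0 0 1.2" --pt "0 0 1.2" --pt "0 0 0" --roll '[0,0,0,0,0,0,0,0]' --claw '[0,0,0,0,0,0,0,0]'

```text
clock: 9.3
position: [549.4, -195.6, 109.2]
tool_rot: [[0.984, 0.181, 0.002], [0.181, -0.984, -0.001], [0.001, 0.001, -1.0]]
force: [-4.8, 1.5, 19.6]
width: 0.7
finger_force: 9.7
```

Call:
carry_out --pt "0 0 -1.8" --pt "0 0 -1.8" --pt "0 0 0" --pt "0 0 0" --pt "0 0 1.2" --pt "0 0 1.2" --pt "0 0 1.2" --pt "0 0 0" --roll '[0,0,0,0,0,0,0,0]' --claw '[0,0,0,0,0,0,0,0]'

```text
clock: 10.3
position: [549.4, -195.6, 109.2]
tool_rot: [[0.984, 0.181, 0.002], [0.181, -0.984, -0.001], [0.001, 0.001, -1.0]]
force: [-4.5, 1.8, 19.0]
width: 0.3
finger_force: 9.7
```

One extra stroke to be safe, then lift clear and look.

Call:
carry_out --pt "0 0 -1.8" --pt "0 0 -1.8" --pt "0 0 0" --pt "0 0 0" --pt "0 0 1.2" --pt "0 0 1.2" --pt "0 0 1.2" --pt "0 0 0" --roll '[0,0,0,0,0,0,0,0]' --claw '[0,0,0,0,0,0,0,0]'

```text
clock: 11.3
position: [549.3, -195.6, 109.2]
tool_rot: [[0.984, 0.181, 0.002], [0.181, -0.984, -0.001], [0.001, 0.001, -1.0]]
force: [-4.0, 1.7, 19.0]
width: 0.5
finger_force: 9.7
```

Call:
carry_out --pt "0 0 -1.8" --pt "0 0 -3" --pt "0 0 -4" --pt "0 0 -4" --pt "0 0 0" --pt "0 0 0" --roll '[0,0,0,0,0,0]' --claw '[0,0,0,0,0,0]'

```text
clock: 12.05
position: [548.2, -195.2, 232.9]
tool_rot: [[0.984, 0.181, -0.003], [0.181, -0.984, 0.001], [-0.003, -0.002, -1.0]]
force: [0.2, 0.7, 0.5]
width: 0.3
finger_force: 0.0
```

Run:
```python
from h import *
crop('scene',190,160,110,110,5,'scene4.png')
c=np.array([540.7,-140.9]);a=.1823;R=np.array([[np.cos(a),-np.sin(a)],[np.sin(a),np.cos(a)]])
P=[[*(R@l[:2]+c),l[2]] for l in((28.8,85,102.7),(0,15,120),(0,-60,135))]
print(((proj('scene',P)-[190,160]+.5)*5-.5).round())
```

```text
[[ 97. 304.]
 [239. 194.]
 [309.  84.]]
```

View pics/scene4.png

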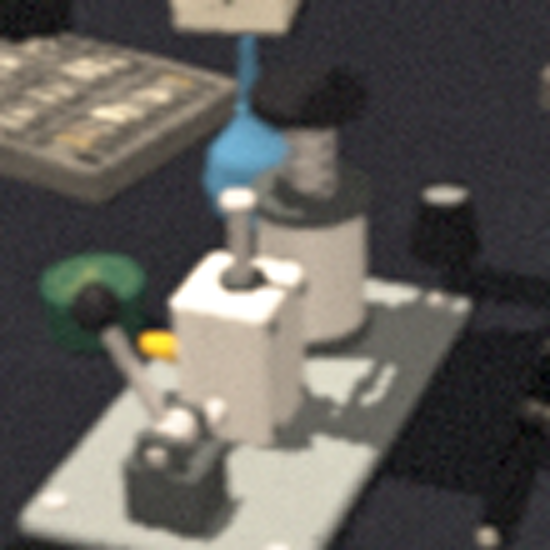

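The pin head top is at (238,194), against (239,194) predicted for fully out. The ball is at (97,306), against (97,304) predicted for shut, and the button is back up. The bystanders in view haven't moved.

```bash
python3 -c "
from rig import robot
print(robot.sign_off())"
```

```text
the job is handed in; nothing more can be done
None
```

The job is handed in, with no verdict returned: the last picture, after six full strokes, shows the vent lever shut, the pin fully out, the plunger back up, the arm clear and the things in view unmoved.

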